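Hang the guard door on the hinge post

ROBOT

A 7-joint arm with a two-finger parallel gripper is mounted at the origin on the work surface. World frame = base frame: x ahead of the robot, y to its left, z up, the work surface at z = 0. Lengths are in mm, angles in rad, forces in N, time in s.
With the tool pointing down it reaches from about 400 to 875 mm from the base axis. Payload 6.5 kg.
Tool frame: the origin (TCP) lies at the very end of the fingers, on their centre line; the grasp point (between the pads) lies 19 mm behind it (bot.pinch_z is the distance from the TCP to the grasp point, in mm); z points along the fingers, y is the line along which they close (so a half turn about z gives the same grasp; the last joint's range is limited). The gripper opens to 85 mm and grips with 20 to 120 N. Pads are 22 mm wide; open, the fingers measure 114 mm over their backs; the gripper's body (76 mm by 85 mm) begins 54 mm behind the grasp point. The pads swing forward as they close: fully open they stand 13 mm farther back than shut.
Start: joints at [-1.306, 0.536, -0.004, 1.538, 0.003, 1.067, -0.071], TCP at [211.115, 614.753, 231.29] pointing down, gripper open.
Joint ranges: [-2.7, 2.7], [-0.37, 2.16], [-1.27, 1.26], [0.24, 2.4], [-1.31, 4.45], [0.19, 1.91], [-2.76, 2.76]. Speed limits (rad/s): [2.39, 2.39, 3.14, 3.14, 3.14, 3.14, 3.14].

INTERFACE

Orientations are given as a unit quaternion [w, x, y, z].
In Python, from bench import bot, imaging, job gives the robot as it stands.
- The arm moves only by the tool servo_tool, never from a script. Its argument "increments" is a list of rows, each a list of 3 entries, a list of its own where there are three numbers: the shift along the tool's x, y, z in cm, then the turn, a rotation vector about the tool's x, y, z in degrees, then the finger opening in cm, from 0 to 8.54. In form: [[[dx, dy, dz], [wx, wy, wz], hand], ...]. A call has 1 to 12 rows; each row is the pose to reach, as a shift and turn from the pose commanded when the call began, along the tool's axes at that moment; what a row does not reach only later rows make up. A row lasts 1/12 s, in which the tool goes at most 41.7 mm and 7.16 degrees, less where a joint would pass 70% of its speed; a pose out of reach is approached as far as the arm can. A call with a gripper value outside its range is refused whole. The fingers move at their own pace and stop on an object; the grip force is fixed at half the most. Time passes only in rows, so rows that repeat a pose let the fingers close. It gives the time, the measured TCP pose, the force, the opening and the grip force at its end, in the units of the state.
- bot.state(): the state, without advancing time (a new reading comes with each control period).
- imaging.camera(name): name is "scene" or "top"; returns the picture (384x512x3 uint8, red, green, blue); there is no depth.
- imaging.camera_model(name): a dict with "fx", "fy", "cx", "cy" (pixels), "extrinsics" (4x4, takes a point from world to camera coordinates). Camera axes: x right, y down, z forward; pixel columns grow to the right and rows downward; lengths in mm; the calibration is good to about 2 mm. A picture is of the moment at which its call begins. camera_model takes no time and is no camera call.
- job.sign_off(): hands the job in; it is judged then, once.
The state is a dict: "clock": time; "joint_pos": joint angles; "qd": joint speeds; "joint_efforts": joint torques, N m; "position": TCP position; "eef_rot": TCP orientation; "contact_force": force on the tool from outside, world axes, zero at the start; "ft_torque": the same for the moment, N m; "grip_width": finger opening in mm; "grasp_force": force on a finger pad.
Only numpy, scipy, OpenCV 4.12 (cv2) and the standard library are available. Lean on these libraries where they do the work, as an engineer would, in place of code of your own. Each camera call takes 0.05 s, during which the arm holds its last target. There are 200 camera calls.

TASK

Take the small guard door with the two hinge knuckles out of its rack and hang it on the jig table's hinge post: bring it in with both knuckles above the two pins, lower it in the gripper, without dropping it, until it sits fully home on both, then let go and leave it hanging there. Leave the blank panel, which has no knuckles, standing in its own rack.

Things in the scene. Friction and masses are not known exactly. Their poses are not given: they have to be found in the camera images.
- door: Guard door, 0.5 kg, upright in a slot rack (lift 35 mm to clear): framed leaf 12 mm thick (x), y -22 to -142, z 0 to 150. Two hinge knuckles on one edge: rings, 38 outside, 26 bore, z 10 to 28 and 120 to 138. Origin: on their axis, level with the leaf's bottom; z up. Lifting tab on top, 12 thick (x), 44 wide, centred at y -78, z 148 to 192, over the centre of mass: grip it from above across x.
- hinge_post: Fixed steel column 40 mm square, 155 high, foot 80 x 80; origin centre of foot underside, z up. On its -y side two brackets, 28 wide (x), out to y -69, 9 thick, tops at z 30 and 140, each with an upright pin at x 0, y -55: 26 long, 14 diameter, tip 6, flaring to 20 in the lowest 5 mm. A like column whose one arm holds a bronze-tipped bolt pointing down is a bystander.
- home (a point): Where the door's origin ends up (same axes as the post): on the pins' axis, 20 mm above the table; leaf along -y, small sag is normal. The upper bracket bars the lower knuckle from straight above: bring the door in sideways from 60 mm or more on the -x (robot) side with its origin 32 to 70 mm above home (best 52): knuckles then clear both pins and the bracket; then lower.
- blank_panel: Bystander: panel with the same leaf, tab, size and kind of rack as the door but no knuckles; loose. Origin and axes as the door's (22 mm beyond the leaf's edge, level with its bottom). Both leaves stand 12 mm above the table in racks with walls 42 mm high.
Not all that is in view belongs to the job. What is meant by the door is not brown or purple, and is the larger of those in its own colour.

How it is judged (in metres and radians):
On the way:
1. the door, still in the gripper, is lowered over both pins to within 15 mm of fully home (x of door in the frame of home between -0.011 and 0.011 m and y of door in the frame of home between -0.011 and 0.011 m and z of door in the frame of home below 0.015 m and angle between door's own z axis and vertical below 0.17 rad and contact force between the fingers and door above 1 N), for 0.1 s.
At the end, for the whole second after the job is handed in: The door hangs released and at rest on both pins: origin within 11 mm of home in x and y and 10 mm in height, upright within 10 degrees, pointing within 57 degrees of the post's -y; the blank panel within 30 mm of its start and 10 degrees of upright (x of door in the frame of home between -0.011 and 0.011 m and y of door in the frame of home between -0.011 and 0.011 m and z of door in the frame of home between -0.01 and 0.01 m and angle between each of door, blank_panel's own z axis and vertical below 0.17 rad and angle between the y axis of door and the y axis of hinge_post, either way round below 1 rad and linear speed of door below 0.03 m/s and distance of blank_panel from where it was at the start of the episode below 0.03 m); the robot touches nothing.
It fails at once if the blank panel is pulled out, knocked over or shifted by more than 30 mm (distance of blank_panel from where it was at the start of the episode above 0.03 m or angle between blank_panel's own z axis and vertical above 0.3 rad).
It also fails if it takes over 48 s, if anything falls off the work surface, if the arm or the gripper's body presses on something with over 40 N, if the wrist force passes 120 N, or if a joint passes its speed limit or range.

## Working session

There is one attempt and no reset: what is moved stays moved. The work goes in short steps, Python scripts to look and compute and a tool call to move; the robot and the scene stay as the last step left them, time stands still between calls to the robot, and variables do not carry over. Pictures are saved under pics/ and viewed, at most 10 in all, crops included, and the job is handed in when it is done.

Besides the shell and the picture viewer there is one more tool, called after ">>>" by a JSON object that holds its "method" and its "body". servo_tool: Moves the arm, as the interface text tells. Its arguments: {"type":"object","properties":{"increments":{"type":"array","items":{"type":"array"}}},"required":["increments"]}

```bash
mkdir -p pics
python3 - <<'E'
from bench import bot, imaging, job
import cv2, numpy as np
for n in("scene","top"):
    im=imaging.camera(n); cv2.imwrite(f"pics/{n}0.png",cv2.resize(im[:,:,::-1],(800,600),interpolation=cv2.INTER_CUBIC)); np.save(f"pics/{n}0.npy",im)
    m=imaging.camera_model(n); print(n,m["fx"],m["fy"],m["cx"],m["cy"],np.round(m["extrinsics"],3).tolist())
s=bot.state();print(s["clock"],s["position"],s["eef_rot"],s["grip_width"])
E
```

```text
scene 350.2707391942679 350.2707391942679 250.19753930652155 187.89059769079168 [[-0.226, 0.974, -0.013, 148.945], [0.579, 0.124, -0.806, -202.534], [-0.783, -0.19, -0.592, 1228.645], [0.0, 0.0, 0.0, 1.0]]
top 489.9534464424336 489.9534464424336 257.85610407065724 192.42797068312893 [[-0.025, -0.999, -0.02, -22.552], [-0.981, 0.028, -0.194, 472.001], [0.194, 0.015, -0.981, 1073.78], [0.0, 0.0, 0.0, 1.0]]
0.1 [210.93784621 614.18875574 230.47286599] [-7.86995742e-05  1.64621519e-01  9.86356463e-01 -8.23004956e-04] 85.27021950277542
```

View pics/scene0.png

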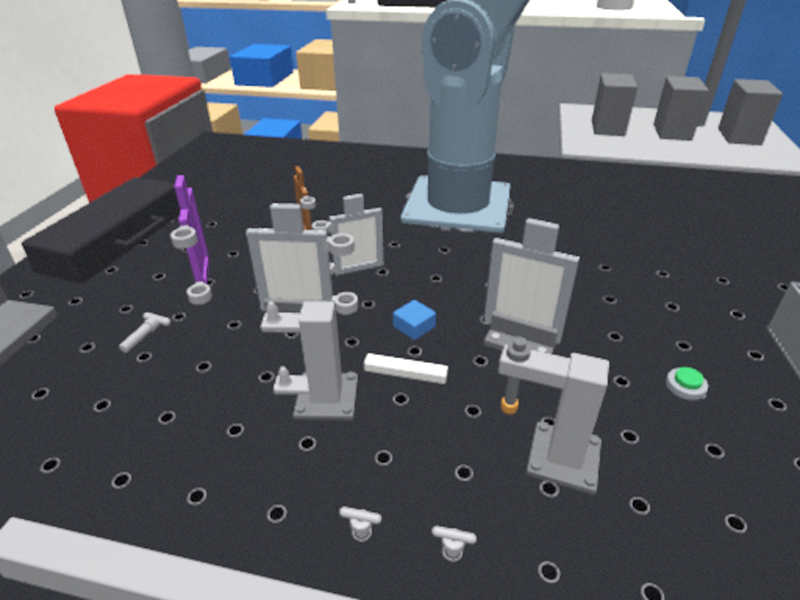

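View pics/top0.png

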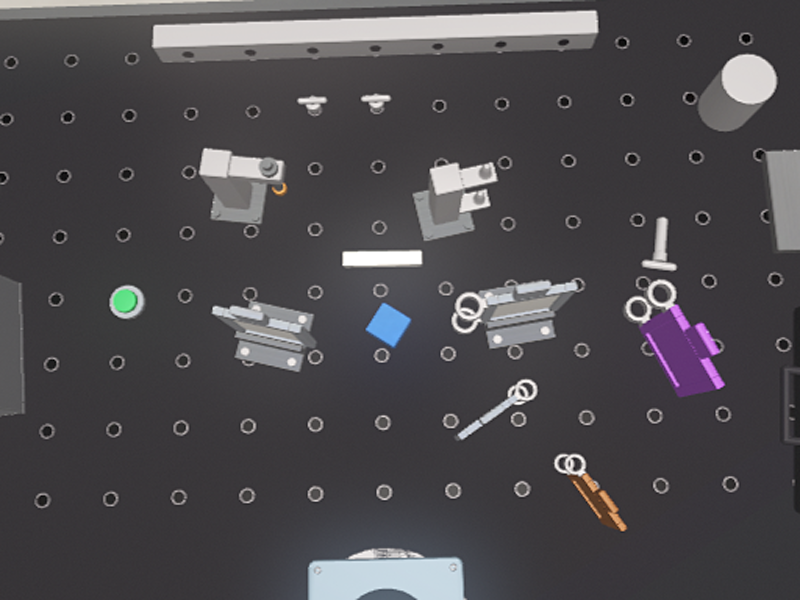

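The candidates for the door, in 800x600 top-view pixels, are:
- grey with rings, at (525,305), in a rack
- smaller grey with rings, at (500,408)
- brown, at (595,495)
- purple, at (685,345)

The door is the racked grey one at (525,305), the larger of the two greys and neither brown nor purple. The grey panel at (265,330) has no rings, so it is the blank. The post with two pins is at (450,200), and the bolt column at (240,190) is a bystander. I'll confirm with one crop.

Run:
```python
import cv2, numpy as np
t=np.load("pics/top0.npy")[98:228,262:374];s=np.load("pics/scene0.npy")[125:255,155:242]
b=np.hstack([cv2.resize(a,None,fx=4,fy=4,interpolation=cv2.INTER_CUBIC) for a in(t,s)])
cv2.imwrite("pics/crop0.png",b[:,:,::-1])
```

```text
(no output)
```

View pics/crop0.png

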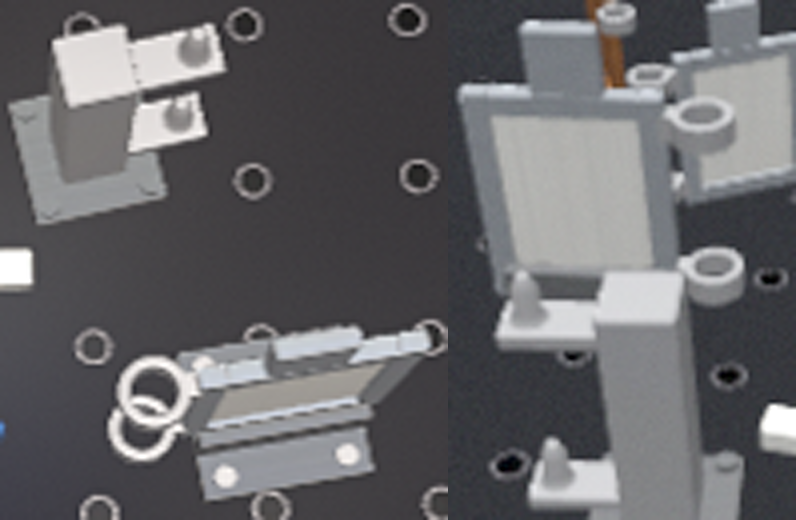

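The crop confirms it: the racked grey leaf has two rings and a tab, and the post has two pins with its brackets pointing right (-y). Pixels used below are crop positions: upper ring at top (155,392) / scene (702,116), pins at top (199,30) and (181,100), tab at top (316,342).

```bash
cat > h.py <<'E'
import numpy as np, cv2
from bench import bot, imaging, job
def ray(n,p):
    m=imaging.camera_model(n);E=np.array(m["extrinsics"]);R=E[:3,:3];c=-R.T@E[:3,3]
    d=R.T@np.array([(p[0]-m["cx"])/m["fx"],(p[1]-m["cy"])/m["fy"],1]);return c,d/np.linalg.norm(d)
def pl(n,p,z):
    c,d=ray(n,p);return np.round(c+d*(z-c[2])/d[2],1)
def tri(pt,ps):
    (c,d),(e,f)=ray("top",pt),ray("scene",ps)
    k=np.linalg.lstsq(np.c_[d,-f],e-c,rcond=None)[0];a=c+k[0]*d;b=e+k[1]*f
    return np.round((a+b)/2,1),round(float(np.linalg.norm(a-b)),1)
def proj(n,P):
    m=imaging.camera_model(n);q=(np.array(m["extrinsics"])@np.r_[P,1])[:3];return np.round([m["fx"]*q[0]/q[2]+m["cx"],m["fy"]*q[1]/q[2]+m["cy"]],1)
T=lambda x,y:(262+(x+.5)/4-.5,98+(y+.5)/4-.5)
S=lambda x,y:(155+(x-448+.5)/4-.5,125+(y+.5)/4-.5)
E
python3 - <<'E'
from h import *
for n,t,s,z in[("upring",(155,392),(702,116),150),("lowring",(142,428),(715,268),40),("uppin",(199,30),(523,273),166),("lowpin",(181,100),(552,440),56)]:
    print(n,tri(T(*t),S(*s)),pl("top",T(*t),z),pl("scene",S(*s),z),"z",z)
for c in[(54,40),(127,28),(138,93),(70,105)]:print("post top",pl("top",T(*c),155))
for c in[(10,103),(40,222),(166,195)]:print("foot",pl("top",T(*c),8))
for c in[(316,342),(273,346),(361,334)]:print("tab",pl("top",T(*c),204))
for c in[(198,377),(430,338)]:print("leaf top",pl("top",T(*c),162))
for c in[(226,477),(348,455)]:print("rack",pl("top",T(*c),5))
for c in[(523,22),(605,30)]:print("tab sc",pl("scene",S(*c),204))
for c in[(460,90),(665,96)]:print("leaf sc",pl("scene",S(*c),162))
for n in("top",):
    im=imaging.camera(n)[98:228,262:374]
    g=cv2.cvtColor(im,cv2.COLOR_RGB2HSV);m=((g[...,2]>150)&(g[...,1]<60)).astype('u1')
    cs,h=cv2.findContours(m,cv2.RETR_CCOMP,cv2.CHAIN_APPROX_NONE)
    for i,c in enumerate(cs):
        if h[0,i,3]>=0 and cv2.contourArea(c)>20:
            e=cv2.fitEllipse(c);p=(e[0][0]+262,e[0][1]+98);print("hole",e,pl("top",p,150),pl("top",p,40))
E
```

```text
upring (array([ 442.1, -124.9,  146.6]), 0.7) [ 441.4 -124.3  150. ] [ 447.5 -123.3  150. ] z 150
lowring (array([ 442.2, -124.3,   35.7]), 0.2) [ 441.5 -124.    40. ] [ 447.7 -122.5   40. ] z 40
uppin (array([ 631.1, -154. ,  166.8]), 0.4) [ 631.5 -154.3  166. ] [ 630.1 -154.3  166. ] z 166
lowpin (array([ 631. , -153.7,   57.7]), 1.1) [ 631.4 -153.3   56. ] [ 629.5 -155.2   56. ] z 56
post top [632.6 -78.1 155. ]
post top [ 638.1 -117.2  155. ]
post top [ 601.6 -121.6  155. ]
post top [596.1 -85.5 155. ]
foot [649.4 -54.    8. ]
foot [574. -70.   8.]
foot [ 588.5 -146.2    8. ]
tab [ 453.8 -200.   204. ]
tab [ 452.4 -178.9  204. ]
tab [ 457.2 -222.2  204. ]
leaf top [ 446.3 -145.6  162. ]
leaf top [ 463.2 -264.7  162. ]
rack [ 417.  -174.2    5. ]
rack [ 428.  -246.1    5. ]
tab sc [ 455.2 -223.1  204. ]
tab sc [ 455.1 -173.9  204. ]
leaf sc [ 467.3 -263.8  162. ]
leaf sc [ 449.6 -144.1  162. ]
hole ((84.21927642822266, 101.65618896484375), (2.939892292022705, 11.950675010681152), 84.64867401123047) [ 430.3 -217.9  150. ] [ 449.8 -236.3   40. ]
hole ((34.5696907043457, 108.13199615478516), (8.464699745178223, 12.65626049041748), 110.62629699707031) [ 419.6 -115.6  150. ] [ 438.  -122.6   40. ]
hole ((38.69080352783203, 96.21989440917969), (9.964303016662598, 13.77647876739502), 113.18157196044922) [ 444.3 -125.   150. ] [ 465.4 -133.1   40. ]
hole ((44.15470886230469, 28.975547790527344), (6.084537029266357, 8.005306243896484), 115.71338653564453) [ 589.1 -142.6  150. ] [ 626.2 -152.6   40. ]
hole ((48.08740997314453, 12.289240837097168), (7.397939682006836, 8.284347534179688), 99.70458221435547) [ 626.1 -152.7  150. ] [ 667.3 -163.8   40. ]
```

Measurements agree across the two views and with the given heights (ring and pin heights within about 4 mm, pin-to-post distance 55):

| Item | World position (mm) |
|---|---|
| Knuckle axis | about (443, -125) |
| Pin axis | about (631, -154) |
| Tab | about (454.5, -201) |

The door yaw is about 8.4° and the post yaw about 11°. First I move around to a waypoint at (450, 300, 265), turning as I go.

>>> {"method": "servo_tool", "body": {"increments": [[[-1.5,-1,-1],[0,0,3],8.5],[[-4,-2.7,-2],[0,0,8],8.5],[[-7.2,-4.8,-3],[0,0,14],8.5],[[-10.5,-7,-3.5],[0,0,20],8.5],[[-13.8,-9.2,-3.5],[0,0,26.5],8.5],[[-17,-11.4,-3.5],[0,0,33],8.5],[[-20.2,-13.5,-3.5],[0,0,39.5],8.5],[[-23.4,-15.6,-3.5],[0,0,46],8.5],[[-26.4,-17.6,-3.5],[0,0,52],8.5],[[-29,-19.4,-3.5],[0,0,57],8.5],[[-31.2,-20.8,-3.5],[0,0,61],8.5],[[-32.8,-21.9,-3.5],[0,0,62.6],8.5]]}}

```text
clock: 1.15
position: [451.7, 298.3, 266.3]
eef_rot: [0.0, 0.656, 0.755, -0.0]
contact_force: [1.1, -0.4, 0.2]
grip_width: 85.2
grasp_force: 0.0
```

```bash
cat >> h.py <<'E'
from scipy.spatial.transform import Rotation as Ro
def go(P,yaw):  # shift (cm, tool axes) and turn (deg) to world TCP P with tool y at yaw deg, pointing down
    s=bot.state();w,x,y,z=s["eef_rot"];R=Ro.from_quat([x,y,z,w])
    a=np.radians(yaw);Y=np.array([np.cos(a),np.sin(a),0]);Z=np.array([0,0,-1.]);G=Ro.from_matrix(np.c_[np.cross(Y,Z),Y,Z])
    print("t",round(s["clock"],2),"pos",np.round(s["position"],1),"yaw",np.round(np.degrees(np.arctan2(*R.as_matrix()[1::-1,1])),2),"F",np.round(s["contact_force"],1),"w",round(s["grip_width"],1),"gf",np.round(s["grasp_force"],1))
    print("shift",np.round(R.inv().apply(np.array(P)-s["position"])/10,2),"turn",np.round(np.degrees((R.inv()*G).as_rotvec()),2))
E
python3 -c "
from h import *
go([454.5,-201,265],8.4)"
```

```text
t 1.15 pos [451.7 298.3 266.3] yaw 8.07 F [ 1.1 -0.4  0.2] w 85.2 gf 0.0
shift [-49.47  -6.74   0.17] turn [ 0.02  0.05 -0.33]
```

>>> {"method": "servo_tool", "body": {"increments": [[[-1.5,-0.2,0],[0,0,0],8.5],[[-4.5,-0.6,0],[0,0,0],8.5],[[-8.5,-1.2,0],[0,0,0],8.5],[[-12.6,-1.7,0],[0,0,0],8.5],[[-16.7,-2.3,0],[0,0,0],8.5],[[-20.8,-2.8,0],[0,0,0],8.5],[[-24.9,-3.4,0],[0,0,0],8.5],[[-29,-4,0],[0,0,0],8.5],[[-33,-4.5,0],[0,0,0],8.5],[[-37,-5,0],[0,0,0],8.5],[[-41,-5.6,0],[0,0,0],8.5],[[-44.5,-6.1,0],[0,0,0],8.5]]}}

```text
clock: 2.15
position: [454.2, -149.8, 266.4]
eef_rot: [-0.0, 0.653, 0.758, 0.0]
contact_force: [1.3, 0.5, 0.1]
grip_width: 84.7
grasp_force: 0.0
```

>>> {"method": "servo_tool", "body": {"increments": [[[-2.5,-0.3,0],[0,0,0],8.5],[[-4,-0.55,0],[0,0,0],8.5],[[-4.9,-0.65,0],[0,0,0],8.5],[[-4.9,-0.65,0],[0,0,0],8.5],[[-4.9,-0.65,0],[0,0,0],8.5]]}}

```text
clock: 2.57
position: [455.9, -196.3, 266.0]
eef_rot: [-0.001, 0.653, 0.758, 0.0]
contact_force: [-0.6, 0.6, -0.3]
grip_width: 85.2
grasp_force: 0.0
```

```bash
python3 -c "
from h import *
go([454.5,-201,170],8.4)
im=imaging.camera('top')[130:260,260:390]
cv2.imwrite('pics/top1.png',cv2.resize(im,None,fx=4.5,fy=4.5,interpolation=2)[:,:,::-1])"
```

```text
t 2.57 pos [ 455.9 -196.3  266. ] yaw 8.51 F [-0.6  0.6 -0.3] w 85.2 gf 0.0
shift [-0.45 -0.2   9.6 ] turn [-0.02 -0.06  0.11]
```

View pics/top1.png

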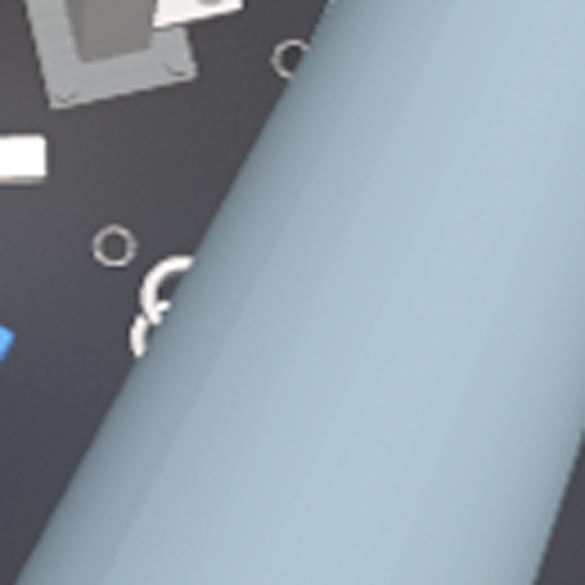

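The arm hides the door in the top view; only part of the rings shows at crop (165,290). The position agrees with plan, so I descend and grip.

>>> {"method": "servo_tool", "body": {"increments": [[[-0.45,-0.2,1],[0,0,0],8.5],[[-0.45,-0.2,3],[0,0,0],8.5],[[-0.45,-0.2,5],[0,0,0],8.5],[[-0.45,-0.2,7],[0,0,0],8.5],[[-0.45,-0.2,8.5],[0,0,0],8.5],[[-0.45,-0.2,9.4],[0,0,0],8.5],[[-0.45,-0.2,9.6],[0,0,0],8.5],[[-0.45,-0.2,9.6],[0,0,0],8.5]]}}

```text
clock: 3.28
position: [454.5, -201.7, 169.8]
eef_rot: [-0.0, 0.653, 0.758, -0.0]
contact_force: [-0.4, 0.1, 0.3]
grip_width: 84.9
grasp_force: 0.0
```

>>> {"method": "servo_tool", "body": {"increments": [[[0,0,0],[0,0,0],5],[[0,0,0],[0,0,0],4],[[0,0,0],[0,0,0],3],[[0,0,0],[0,0,0],2],[[0,0,0],[0,0,0],1],[[0,0,0],[0,0,0],0],[[0,0,0],[0,0,0],0],[[0,0,0],[0,0,0],0],[[0,0,0],[0,0,0],0],[[0,0,0],[0,0,0],0]]}}

```text
clock: 4.12
position: [455.2, -202.3, 170.7]
eef_rot: [0.0, 0.653, 0.757, 0.0]
contact_force: [0.9, 0.9, 5.3]
grip_width: 11.2
grasp_force: 59.7
```

```bash
python3 -c "
from h import *
go([454.5,-201,225],8.4)
im=imaging.camera('scene')[70:270,130:330]
cv2.imwrite('pics/sc1.png',cv2.resize(im,None,fx=3,fy=3,interpolation=2)[:,:,::-1])"
```

```text
t 4.12 pos [ 455.2 -202.3  170.7] yaw 8.45 F [0.9 0.9 5.3] w 11.2 gf 59.7
shift [ 0.14 -0.04 -5.43] turn [0.05 0.02 0.05]
```

View pics/sc1.png

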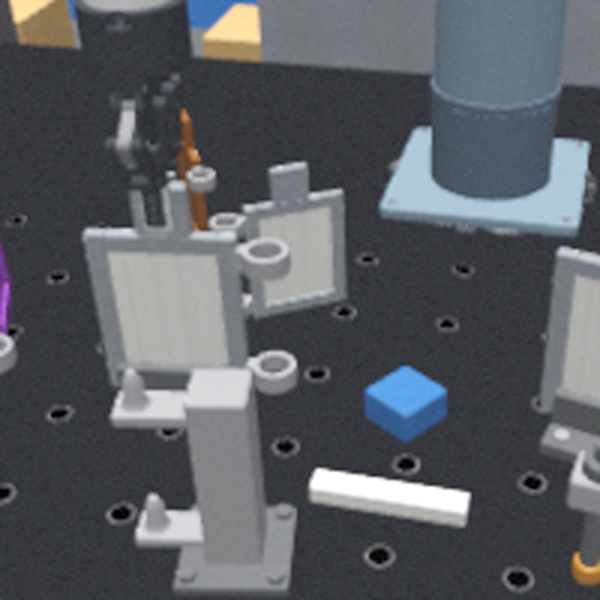

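The tab is gripped (width 11 mm, 60 N), with the rings at crop (268,252) and (275,370). I lift straight up 60 mm.

>>> {"method": "servo_tool", "body": {"increments": [[[0,0,-0.3],[0,0,0],0],[[0,0,-0.8],[0,0,0],0],[[0,0,-1.4],[0,0,0],0],[[0,0,-2.1],[0,0,0],0],[[0,0,-2.8],[0,0,0],0],[[0,0,-3.5],[0,0,0],0],[[0,0,-4.2],[0,0,0],0],[[0,0,-4.9],[0,0,0],0],[[0,0,-5.5],[0,0,0],0],[[0,0,-5.9],[0,0,0],0],[[0,0,-6],[0,0,0],0],[[0,0,-6],[0,0,0],0]]}}

```text
clock: 5.17
position: [454.8, -202.2, 230.6]
eef_rot: [0.0, 0.653, 0.757, 0.0]
contact_force: [0.9, 0.2, -5.6]
grip_width: 11.4
grasp_force: 58.7
```

```bash
python3 -c "
from h import *
go([454.5+110,-231,230],11)
im=imaging.camera('scene');a=im[70:270,130:290];b=imaging.camera('top')[130:250,240:330]
cv2.imwrite('pics/sc2.png',np.hstack([cv2.resize(a,(440,550),interpolation=2),cv2.resize(b,(360,550),interpolation=2)[:, :360]])[:,:,::-1])"
```

```text
t 5.17 pos [ 454.8 -202.2  230.6] yaw 8.45 F [ 0.9  0.2 -5.6] w 11.4 gf 58.7
shift [-4.46 10.42  0.06] turn [ 0.03  0.01 -2.55]
```

View pics/sc2.png

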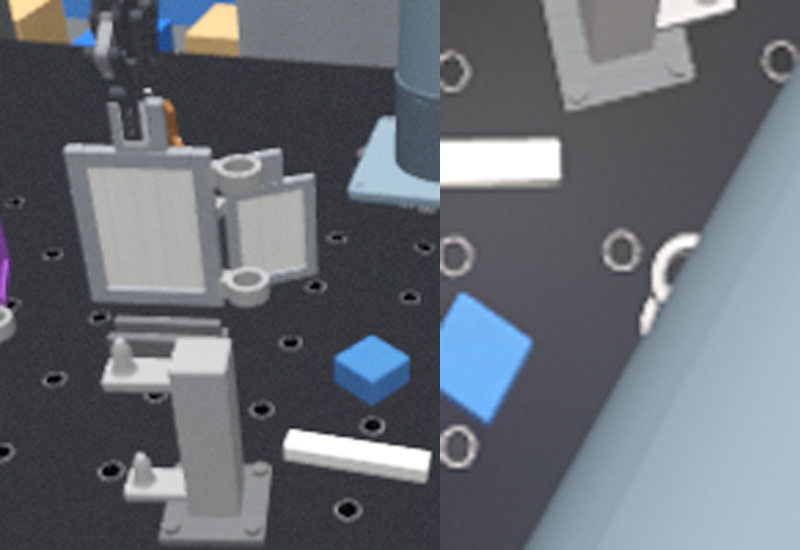

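The door is clear of the rack and upright, with rings at crop (239,166) and (246,280). I move to a staging pose about 80 mm on the -x side of the post, at yaw 11°.

>>> {"method": "servo_tool", "body": {"increments": [[[-0.2,0.5,0],[0,0,-0.2],0],[[-0.6,1.4,0],[0,0,-0.4],0],[[-1.1,2.6,0],[0,0,-0.7],0],[[-1.7,3.9,0],[0,0,-1],0],[[-2.3,5.3,0],[0,0,-1.3],0],[[-2.9,6.7,0],[0,0,-1.6],0],[[-3.4,8,0],[0,0,-1.9],0],[[-3.9,9.1,0],[0,0,-2.2],0],[[-4.3,9.9,0],[0,0,-2.4],0],[[-4.5,10.4,0],[0,0,-2.5],0],[[-4.5,10.4,0],[0,0,-2.5],0],[[-4.5,10.4,0],[0,0,-2.5],0]]}}

```text
clock: 6.27
position: [563.9, -231.5, 229.9]
eef_rot: [-0.0, 0.636, 0.771, -0.0]
contact_force: [-1.1, 0.2, -4.9]
grip_width: 11.1
grasp_force: 58.7
```

```bash
python3 -c "
from h import *
go([645.9,-230.6,230.6],11)
a=imaging.camera('scene')[100:250,140:260];b=imaging.camera('top')[80:200,250:340]
cv2.imwrite('pics/sc3.png',np.hstack([cv2.resize(a,(440,550),interpolation=2),cv2.resize(b,(360,480),interpolation=2).copy() if 0 else cv2.resize(b,(360,550),interpolation=2)])[:,:,::-1])"
```

```text
t 6.27 pos [ 563.9 -231.5  229.9] yaw 10.94 F [-1.1  0.2 -4.9] w 11.1 gf 58.7
shift [-1.47  8.07 -0.08] turn [-0.05 -0.02 -0.06]
```

View pics/sc3.png

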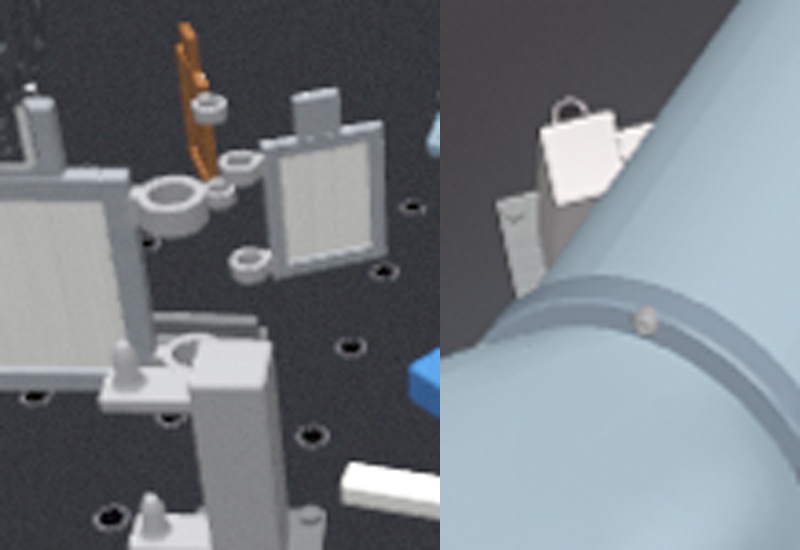

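Only the scene view sees the rings now, with the upper bore opening at crop (174,190). I check that against where the kinematics puts it.

```bash
python3 -c "
from h import *
q=(140+174.5/3.667-.5,100+190.5/3.667-.5)
print(q,pl('scene',q,209.5),'expect',564-78*np.sin(.191),-231.5+78*np.cos(.191))
print(proj('scene',[549,-155,209.5]))"
```

```text
(187.08658303790565, 151.44982274338696) [ 547.4 -153.3  209.5] expect 549.1924172397562 -154.9184389503679
[186.  151.8]
```

>>> {"method": "servo_tool", "body": {"increments": [[[-0.1,0.4,0],[0,0,0],0],[[-0.2,1.2,0],[0,0,0],0],[[-0.4,2.2,0],[0,0,0],0],[[-0.6,3.3,0],[0,0,0],0],[[-0.8,4.4,0],[0,0,0],0],[[-1,5.5,0],[0,0,0],0],[[-1.2,6.5,0],[0,0,0],0],[[-1.4,7.4,0],[0,0,0],0],[[-1.5,7.9,0],[0,0,0],0],[[-1.5,8.1,0],[0,0,0],0],[[-1.5,8.1,0],[0,0,0],0],[[-1.5,8.1,0],[0,0,0],0]]}}

```text
clock: 7.37
position: [646.2, -230.8, 230.2]
eef_rot: [-0.0, 0.636, 0.771, -0.0]
contact_force: [0.2, -0.3, -5.9]
grip_width: 10.9
grasp_force: 58.7
```

```bash
python3 -c "
from h import *
go([645.9,-230.6,230.6],11)
a=imaging.camera('scene')[100:250,130:230];np.save('pics/a4.npy',a)
cv2.imwrite('pics/sc4.png',cv2.resize(a,(400,600),interpolation=2)[:,:,::-1])
for P in ([631,-154,166],[631,-154,56],[631,-154,140],[631,-154,210],[631,-154,100]):print(P,(proj('scene',P)-[130,100]+.5)*4)"
```

```text
t 7.37 pos [ 646.2 -230.8  230.2] yaw 10.94 F [ 0.2 -0.3 -5.9] w 10.9 gf 58.7
shift [ 0.02 -0.03 -0.04] turn [-0.03 -0.01 -0.06]
[631, -154, 166] [175.2 374.8]
[631, -154, 56] [205.6 542.8]
[631, -154, 140] [182.8 417.2]
[631, -154, 210] [161.6 298. ]
[631, -154, 100] [194.  479.2]
```

View pics/sc4.png

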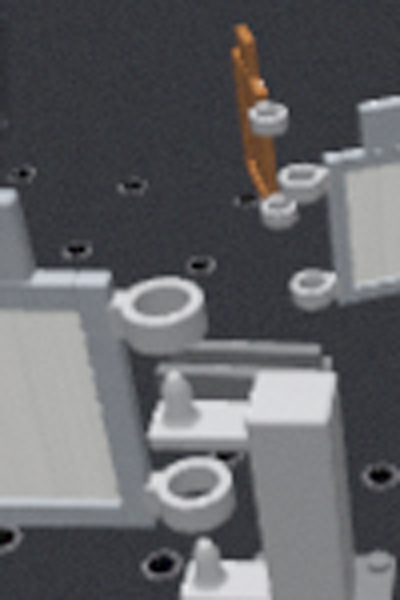

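The upper ring's top face is at crop (162,300), against a projected pin axis of (161.6,298). The lower bore is at (193,482), against (194,479). Both rings sit over the pins within about 1–2 mm, so I lower gently while watching the force.

>>> {"method": "servo_tool", "body": {"increments": [[[0,0,0.3],[0,0,0],0],[[0,0,0.7],[0,0,0],0],[[0,0,1.1],[0,0,0],0],[[0,0,1.5],[0,0,0],0],[[0,0,1.9],[0,0,0],0],[[0,0,2.3],[0,0,0],0],[[0,0,2.7],[0,0,0],0],[[0,0,3.1],[0,0,0],0],[[0,0,3.5],[0,0,0],0],[[0,0,3.8],[0,0,0],0],[[0,0,4],[0,0,0],0],[[0,0,4],[0,0,0],0]]}}

```text
clock: 8.42
position: [646.3, -230.6, 189.7]
eef_rot: [-0.0, 0.636, 0.771, -0.0]
contact_force: [-0.5, 0.4, -5.9]
grip_width: 10.8
grasp_force: 58.7
```

>>> {"method": "servo_tool", "body": {"increments": [[[0,0,0.15],[0,0,0],0],[[0,0,0.3],[0,0,0],0],[[0,0,0.45],[0,0,0],0],[[0,0,0.6],[0,0,0],0],[[0,0,0.7],[0,0,0],0],[[0,0,0.8],[0,0,0],0],[[0,0,0.8],[0,0,0],0],[[0,0,0.8],[0,0,0],0]]}}

```text
clock: 9.08
position: [646.6, -230.8, 182.3]
eef_rot: [-0.0, 0.636, 0.771, -0.0]
contact_force: [-0.4, -0.1, -5.1]
grip_width: 11.3
grasp_force: 58.7
```

Still hanging at its full weight, with about 4 mm to go. I continue slowly.

>>> {"method": "servo_tool", "body": {"increments": [[[0,0,0.1],[0,0,0],0],[[0,0,0.2],[0,0,0],0],[[0,0,0.3],[0,0,0],0],[[0,0,0.35],[0,0,0],0],[[0,0,0.4],[0,0,0],0],[[0,0,0.4],[0,0,0],0],[[0,0,0.4],[0,0,0],0]]}}

```text
clock: 9.67
position: [646.7, -230.9, 178.6]
eef_rot: [0.0, 0.636, 0.771, 0.0]
contact_force: [-0.6, 0.4, -1.8]
grip_width: 11.0
grasp_force: 59.2
```

```bash
python3 -c "
from h import *
go([645.9,-230.6,178.6],11)
a=imaging.camera('scene')[110:260,130:230]
cv2.imwrite('pics/sc5.png',cv2.resize(a,(400,600),interpolation=2)[:,:,::-1])"
```

```text
t 9.67 pos [ 646.7 -230.9  178.6] yaw 10.94 F [-0.6  0.4 -1.8] w 11.0 gf 59.2
shift [ 0.05 -0.07  0.  ] turn [ 0.02  0.01 -0.06]
```

View pics/sc5.png

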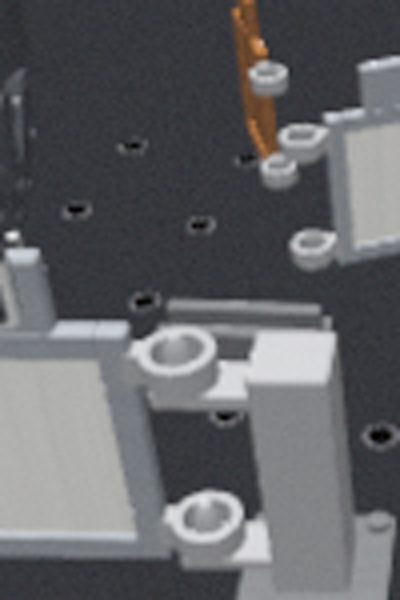

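Both rings are down on the brackets, with pins showing inside the bores at crop (177,350) and (207,515), and the post is taking the weight. I press 1 mm more, release, and retreat upward.

>>> {"method": "servo_tool", "body": {"increments": [[[0,0,0.05],[0,0,0],0],[[0,0,0.1],[0,0,0],0],[[0,0,0.1],[0,0,0],0],[[0,0,0.1],[0,0,0],0]]}}

```text
clock: 10.05
position: [647.0, -231.2, 178.5]
eef_rot: [0.001, 0.636, 0.771, 0.0]
contact_force: [-1.6, 0.4, 5.8]
grip_width: 11.4
grasp_force: 60.3
```

>>> {"method": "servo_tool", "body": {"increments": [[[0,0,0],[0,0,0],1.4],[[0,0,0],[0,0,0],1.8],[[0,0,0],[0,0,0],2.3],[[0,0,0],[0,0,0],3],[[0,0,0],[0,0,0],4],[[0,0,0],[0,0,0],5],[[0,0,0],[0,0,0],6],[[0,0,0],[0,0,0],6],[[0,0,0],[0,0,0],6]]}}

```text
clock: 10.8
position: [646.6, -230.8, 177.3]
eef_rot: [0.0, 0.636, 0.771, -0.0]
contact_force: [0.4, -0.5, -1.1]
grip_width: 59.9
grasp_force: 0.0
```

>>> {"method": "servo_tool", "body": {"increments": [[[0,0,-0.5],[0,0,0],6],[[0,0,-1.5],[0,0,0],6],[[0,0,-3],[0,0,0],6],[[0,0,-5],[0,0,0],6],[[0,0,-7],[0,0,0],6],[[0,0,-9],[0,0,0],6],[[0,0,-10.5],[0,0,0],6],[[0,0,-11.5],[0,0,0],6],[[0,0,-12],[0,0,0],6],[[0,0,-12],[0,0,0],6]]}}

```text
clock: 11.63
position: [647.0, -231.0, 298.7]
eef_rot: [0.001, 0.636, 0.771, 0.0]
contact_force: [-0.1, -0.3, 0.0]
grip_width: 60.1
grasp_force: 0.0
```

```bash
python3 -c "
from h import *
go([645.9,-230.6,300],11)
a=imaging.camera('scene')[110:280,80:300]
cv2.imwrite('pics/sc6.png',cv2.resize(a,None,fx=3.5,fy=3.5,interpolation=2)[:,:,::-1])"
```

```text
t 11.63 pos [ 647.  -231.   298.7] yaw 10.95 F [-0.1 -0.3  0. ] w 60.1 gf 0.0
shift [ 0.06 -0.1  -0.13] turn [ 0.1   0.05 -0.05]
```

View pics/sc6.png

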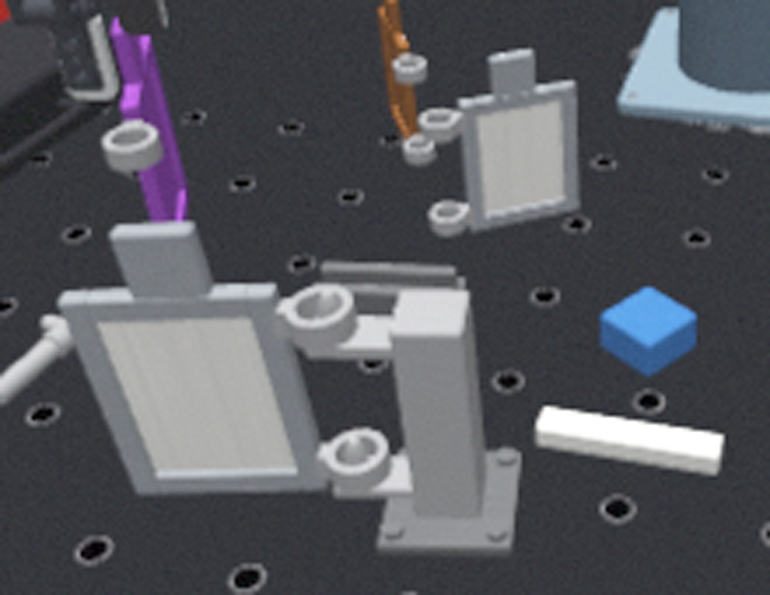

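The door hangs on both pins and the gripper is clear. I wait a second and check that it is at rest.

>>> {"method": "servo_tool", "body": {"increments": [[[0,0,0],[0,0,0],6],[[0,0,0],[0,0,0],6],[[0,0,0],[0,0,0],6],[[0,0,0],[0,0,0],6],[[0,0,0],[0,0,0],6],[[0,0,0],[0,0,0],6],[[0,0,0],[0,0,0],6],[[0,0,0],[0,0,0],6],[[0,0,0],[0,0,0],6],[[0,0,0],[0,0,0],6],[[0,0,0],[0,0,0],6],[[0,0,0],[0,0,0],6]]}}

```text
clock: 12.68
position: [646.5, -230.8, 297.3]
eef_rot: [0.0, 0.636, 0.771, -0.0]
contact_force: [-0.6, 0.8, -1.1]
grip_width: 59.9
grasp_force: 0.0
```

```bash
python3 -c "
from h import *
p=cv2.imread('pics/sc6.png')
a=cv2.resize(imaging.camera('scene')[110:280,80:300],None,fx=3.5,fy=3.5,interpolation=2)[:,:,::-1]
d=cv2.absdiff(cv2.blur(p,(9,9)),cv2.blur(a,(9,9)))[200:500,60:400];print('diff',d.max(),d.mean())
d0=np.load('pics/scene0.npy').astype(float)[130:240,305:380];print('blank diff',abs(d0-imaging.camera('scene')[130:240,305:380]).mean())
f=lambda x,y:(80+(x+.5)/3.5-.5,110+(y+.5)/3.5-.5)
print('up',pl('scene',f(320,310),158),'low',pl('scene',f(357,452),48),'tab',pl('scene',f(155,230),212),'leaf',pl('scene',f(62,300),170),pl('scene',f(277,290),170))
"
```

```text
diff 7 0.6674411764705882
blank diff 1.8286868686868687
up [ 637.1 -157.2  158. ] low [ 633.1 -152.5   48. ] tab [ 655.3 -232.5  212. ] leaf [ 672.1 -288.5  170. ] [ 639.6 -179.1  170. ]
```

The door is at rest with a sag of about 2.4°, its origin is within a few millimetres of home, and the blank panel hasn't moved. Handing in.

```bash
python3 -c "
from bench import job
print(job.sign_off())"
```

```text
the job is handed in; nothing more can be done
None
```

The guard door was lowered onto both pins in the gripper, released, and handed in hanging at rest at about 13 s; the blank panel is unmoved in its rack. The sign-off gave no verdict.

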